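# Lay the varnish brush in its sloped rest

### The arm

A 7-joint arm with a two-finger parallel gripper is mounted at the origin on the work surface. World frame = base frame: x ahead of the robot, y to its left, z up, the work surface at z = 0. Lengths are in m, angles in rad, forces in N, time in s.
With the tool pointing down it reaches from about 0.4 to 0.85 m from the base axis. Payload 10.4 kg.
Tool frame: the origin (TCP) lies at the very end of the fingers, on their centre line; the grasp point (between the pads) lies 19 mm behind it; z points along the fingers, y is the line along which they close (so a half turn about z gives the same grasp; the last joint's range is limited). The gripper opens to 87 mm and grips with 3 to 60 N. Pads are 19 mm wide; open, the fingers measure 117 mm over their backs; the gripper's body (75 mm by 190 mm) begins 51 mm behind the grasp point.
Start: joints at [-1.154, 0.332, -0.065, 1.46, 0.022, 1.35, -0.088], TCP at [0.266, 0.566, 0.223] pointing down, gripper open.
Joint ranges: [-2.6, 2.6], [-0.5, 2.12], [-1.47, 1.34], [0.16, 2.42], [-1.27, 4.41], [0.06, 2.06], [-2.6, 2.6]. Speed limits (rad/s): [2.22, 2.22, 2.79, 2.79, 3.14, 3.14, 3.14].

### API

Orientations are given as a unit quaternion [x, y, z, w].
In Python, from bench import status, camera, order gives the robot as it stands.
- The arm moves only by the tool jog_arm, never from a script. Its argument "plan" is a list of rows, each a list of 7 numbers: the turn, a rotation vector about the tool's x, y, z in rad, then the shift along the tool's x, y, z in mm, then the opening, from -1 (shut) to 1 (fully open). A call has 1 to 12 rows; each row is the pose to reach, as a shift and turn from the pose commanded when the call began, along the tool's axes at that moment; what a row does not reach only later rows make up. A row lasts 1/10 s, in which the tool goes at most 50 mm and 8.59 degrees, less where a joint would pass 70% of its speed; a pose out of reach is approached as far as the arm can. A call with a gripper value outside its range is refused whole. The fingers move at their own pace and stop on an object; "squeeze" is the grip in N (left out, the last holds). Time passes only in rows, so rows that repeat a pose let the fingers close. It gives the time, the measured TCP pose, the force, the opening and the grip force at its end, in the units of the state.
- status.read_state(): the state, without advancing time (a new reading comes with each control period).
- camera(name): name is "scene" or "top"; returns a dict with "image" (480x640x3 uint8, red, green, blue), "z_map" (480x640 float32, m along the optical axis (not along the pixel's ray), 0 where there is no reading), "fx", "fy", "cx", "cy" (pixels), "world_from_camera" (4x4, takes a point from camera to world coordinates). Camera axes: x right, y down, z forward; pixel columns grow to the right and rows downward; lengths in m; the calibration is good to about 2 mm. A picture is of the moment at which its call begins.
- order.close_job(): hands the job in; it is judged then, once.
The state is a dict: "time": time; "joint_positions": joint angles; "joint_vel": joint speeds; "joint_torque": joint torques, N m; "ee_pos": TCP position; "eef_rot": TCP orientation; "ft_force": force on the tool from outside, world axes, zero at the start; "torque": the same for the moment, N m; "width": finger opening in m; "grip_force": force on a finger pad.
Only numpy, scipy, OpenCV 4.12 (cv2) and the standard library are available. Lean on these libraries where they do the work, as an engineer would, in place of code of your own. Each camera call takes 0.05 s, during which the arm holds its last target. There are 200 camera calls.

### The job

Pick up the flat varnish brush lying on the bench and lay it in the sloped wooden brush rest: bristles at the high end, handle lying flat in both notches, butt end down against the foot stop. Lay it in, do not drop it, and leave the paint jar, the bauble on its stand and the water pot where they are.

Things in the scene. Friction and masses are not known exactly. Their poses are not given: they have to be found in the camera images.
- brush: Loose flat varnish brush, 214 mm long, about 70 g, lying flat. Origin in the middle of the handle at half thickness, 7 mm above the bench at the start; x along the brush to the bristles, y across its width, z up. Pale wooden handle, a bar 18 mm wide, 14 mm thick, from x = -70 mm (butt end) to +65 mm. Centre of mass at about x = +33 mm. Either flat face may be up in the rest.
- brush_tip (a point): Outer end of the bristles, on the brush's axis, 144 mm from its origin; axes as the brush. From the handle (x = 65 mm) to 101 mm a steel ferrule 34 mm wide, 14 mm thick; from there dark stiff bristles 32 mm wide, 12 mm thick.
- rest: Wooden brush rest, fixed: base board 170 x 90 x 12 mm with two notched saddles in line, the low one near the robot, the high one beyond it; 117 mm tall. Origin on the bench below seat; x level, from the low to the high end, within 25 degrees of straight away from the robot; z up. The line of the notches climbs 30 degrees towards x. It stands left or right of the brush.
- seat (a point): Where the brush's origin lies once seated, 85 mm above the bench. x up the slope (30 degrees above level), y level across the notches, z square to the slope, up. Saddles 12 mm thick in x, centred at x = -46 and +46 mm, fingers fit between. Notch floors at z = -7 mm, 27 mm wide, cheeks flare out up to z = 7 mm.
- foot_stop (a point): Middle of the face of the rest's foot stop, on the slope line at x = -71 mm of seat, with the same axes as it; a rigid wooden lip 44 mm wide, reaching from z = -19 to +7 mm.
- paint_jar: Closed yellow paint jar, 64 mm across, 85 mm tall, origin under its centre; leave alone.
- bauble: Gold bauble, 68 mm across, on a stick in a 75 mm square wooden foot, 151 mm tall in all; origin under its centre; leave alone.
- water_pot: Empty white pot, 70 mm across the rim, 80 mm tall, origin under its centre; leave alone.
There are look-alikes about, which are no part of the job. Of the things like the brush, leave any that is yellow; of the rest the smaller one is meant. Leave any blue or purple look-alike of the rest alone.

How it is judged:
By the outcome, as a careful person would: the job done as asked, in the order asked, and still so for the second after the job is handed in, with the robot touching nothing.
It also fails if it takes over 40 s, if anything falls off the work surface, if the arm or the gripper's body presses on something with over 40 N, if the wrist force passes 120 N, or if a joint passes its speed limit or range.

## Working session

There is one attempt and no reset: what is moved stays moved. The work goes in short steps, Python scripts to look and compute and a tool call to move; the robot and the scene stay as the last step left them, time stands still between calls to the robot, and variables do not carry over. Pictures are saved under pics/ and viewed, at most 10 in all, crops included, and the job is handed in when it is done.

Besides the shell and the picture viewer there is one more tool, called after "Emit:" as a command line: name --pt "numbers of a row" for each row, then --argument value for the rest. jog_arm: Moves the arm, as the interface text tells. Its arguments: {"type":"object","properties":{"plan":{"type":"array"},"squeeze":{"type":"number"}},"required":["plan"]}

```bash
mkdir -p pics; ls; python3 - <<'E'
from bench import status,camera
import cv2,numpy as np
for n in("scene","top"):
    c=camera(n); cv2.imwrite(f"pics/{n}0.png",c["image"][:,:,::-1]); np.savez(f"{n}0.npz",**c)
    print(n,c["fx"],c["cx"],c["cy"],np.round(c["world_from_camera"],3).tolist(), (c["z_map"]>0).mean())
s=status.read_state();print({k:np.round(v,3).tolist() for k,v in s.items()})
E
```

```text
pics
scene 463.33524741392006 313.4976914321 238.4923010122702 [[0.852, 0.368, -0.373, 0.904], [0.524, -0.615, 0.589, -0.533], [-0.013, -0.697, -0.717, 0.808], [0.0, 0.0, 0.0, 1.0]] 0.9959798177083333
top 465.786076967533 325.2345208392611 242.06094741186956 [[-0.012, -0.993, 0.113, 0.41], [-1.0, 0.011, -0.008, 0.073], [0.007, -0.114, -0.994, 1.23], [0.0, 0.0, 0.0, 1.0]] 0.996015625
{'time': 0.1, 'joint_positions': [-1.154, 0.333, -0.065, 1.461, 0.022, 1.35, -0.089], 'joint_vel': [0.0, 0.0, -0.0, -0.002, 0.0, 0.001, -0.001], 'joint_torque': [0.002, -62.454, 0.025, -39.072, -0.061, 0.037, 0.0], 'ee_pos': [0.266, 0.565, 0.222], 'eef_rot': [0.218, 0.976, -0.001, -0.0], 'ft_force': [0.281, -0.223, 0.308], 'torque': [0.017, 0.021, -0.005], 'grip_force': 0.0, 'width': 0.087}
```

View pics/scene0.png

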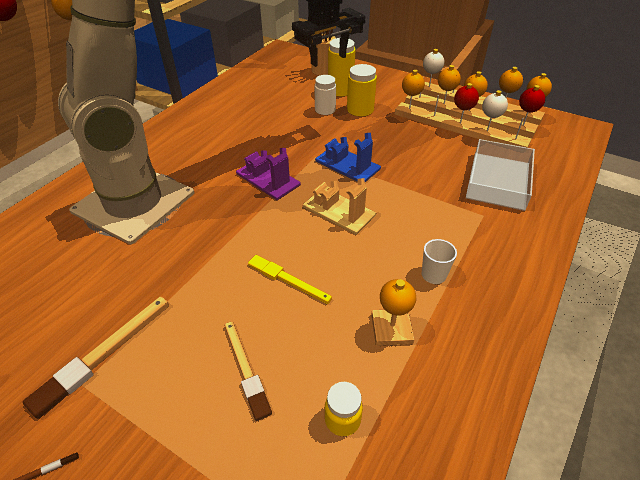

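View pics/top0.png

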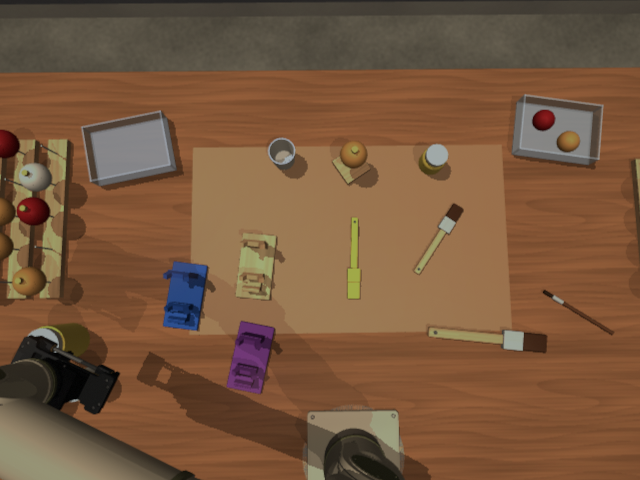

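The scene view shows the brush at about (230,325)-(262,412) and the pale wooden rest at (340,205). In the top view the brush runs from its butt at (418,271) to its tip at (457,208), and the rest is centred at (256,266) with its high saddle near (256,243). Next I'll measure both.

```bash
cat > h.py <<'E'
import numpy as np,cv2
def cloud(c):
    z=c["z_map"]; v,u=np.mgrid[:480,:640]
    p=np.stack([(u-c["cx"])/c["fx"]*z,(v-c["cy"])/c["fy"]*z,z],-1)
    T=c["world_from_camera"]; return p@T[:3,:3].T+T[:3,3]
def ray(c,u,v,z):
    T=c["world_from_camera"]; d=T[:3,:3]@np.array([(u-c["cx"])/c["fx"],(v-c["cy"])/c["fy"],1.]); o=T[:3,3]
    return o+d*(z-o[2])/d[2]
E
python3 - <<'E'
from h import *
np.set_printoptions(precision=4,suppress=True)
for n,bb,rb in(("top",(405,195,470,282),(228,225,285,308)),("scene",(215,315,280,425),(298,172,382,238))):
    c=dict(np.load(n+"0.npz")); P=cloud(c)
    x0,y0,x1,y1=bb; Q=P[y0:y1,x0:x1]
    print(n,"table z",np.median(Q[...,2]))
    q=Q[(Q[...,2]>0.008)&(Q[...,2]<.03)]; print(len(q),"brush z",np.percentile(q[:,2],[10,50,90]))
    (ctr,sz,a)=r=cv2.minAreaRect((q[:,:2]*1000).astype(np.float32)); print("rect",r,cv2.boxPoints(r).tolist())
    x0,y0,x1,y1=rb; Q=P[y0:y1,x0:x1].reshape(-1,3)
    b=Q[(Q[:,2]>.006)&(Q[:,2]<.018)]; print("base",cv2.minAreaRect((b[:,:2]*1000).astype(np.float32)))
    t=Q[Q[:,2]>.03]; print("hi",len(t),t[:,2].max())
    for lo,hi in((.03,.06),(.06,.085),(.09,.12)):
        g=t[(t[:,2]>lo)&(t[:,2]<hi)]; print(lo,len(g),g.mean(0),g.min(0),g.max(0))
    im=c["image"][:,:,::-1]
    cr=lambda b:cv2.resize(im[b[1]:b[3],b[0]:b[2]],(390,500),interpolation=cv2.INTER_CUBIC)
    cv2.imwrite(f"pics/{n}_c.png",np.hstack([cr(bb),cr(rb)]))
E
```

```text
top table z 0.001201700165294417
709 brush z [0.0102 0.0134 0.0167]
rect ((554.6644897460938, -235.8994598388672), (126.43737030029297, 190.60606384277344), 86.94197082519531) [[456.1246032714844, -293.9439697265625], [646.459228515625, -304.1123046875], [653.204345703125, -177.85494995117188], [462.8697509765625, -167.68661499023438]]
base ((489.8016662597656, 245.52508544921875), (211.2301483154297, 145.99192810058594), 1.1929103136062622)
hi 600 1.2302026543032356
0.03 306 [0.4499 0.2491 0.0498] [0.4202 0.2133 0.0312] [0.5453 0.281  0.0599]
0.06 88 [0.4596 0.2484 0.0657] [0.4253 0.2137 0.0602] [0.5434 0.2802 0.0785]
0.09 189 [0.5371 0.2407 0.1051] [0.5227 0.2117 0.0901] [0.55   0.2702 0.1175]
scene table z 0.000709498429282418
1334 brush z [0.011  0.0131 0.0151]
rect ((553.0960693359375, -233.00804138183594), (33.87942123413086, 214.47100830078125), 55.44856643676758) [[455.167724609375, -186.1417236328125], [631.809814453125, -307.7780456542969], [651.0244140625, -279.8743591308594], [474.38232421875, -158.238037109375]]
base ((461.3020324707031, 273.28009033203125), (208.97036743164062, 251.79586791992188), 26.35968589782715)
hi 933 0.807817049757984
0.03 475 [0.4781 0.2422 0.0464] [0.4196 0.2113 0.0301] [0.552  0.2765 0.06  ]
0.06 189 [0.5136 0.237  0.0696] [0.4422 0.2133 0.0601] [0.5507 0.2773 0.0848]
0.09 215 [0.5383 0.2382 0.1027] [0.521  0.2097 0.0904] [0.549  0.2718 0.1164]
```

View pics/top_c.png

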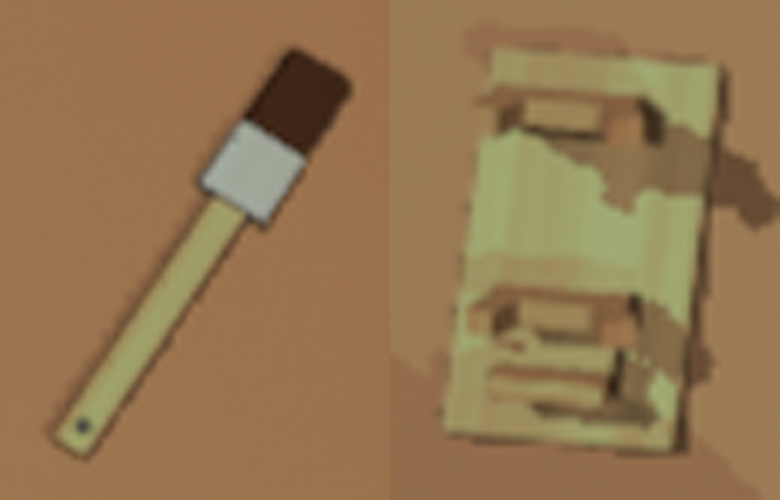

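The crop shows the handle in one piece with a hanging hole at the butt, and the rest with its base corners and two notches clear. I'll refine both poses.

```bash
python3 - <<'E'
from h import *
np.set_printoptions(precision=2,suppress=True)
for n,bb,rb in(("top",(405,195,470,282),(228,225,285,308)),("scene",(215,315,280,425),(298,172,382,238))):
    c=dict(np.load(n+"0.npz")); P=cloud(c); hsv=cv2.cvtColor(c["image"],cv2.COLOR_RGB2HSV)
    x0,y0,x1,y1=bb
    H=hsv[y0:y1,x0:x1].astype(int); print(n,"handle hsv", hsv[240,433] if n=="top" else hsv[350,238],"board",hsv[278,250] if n=="top" else hsv[218,337])
    # handle: scene z points clearly above, and colour
    m=np.zeros((480,640),np.uint8); hue=H[...,0]; m[y0:y1,x0:x1]=((hue>=19)&(hue<=34)&(H[...,1]>60))*255
    cn=max(cv2.findContours(m,cv2.RETR_EXTERNAL,cv2.CHAIN_APPROX_NONE)[0],key=cv2.contourArea)
    q=np.array([ray(c,u,v,.012)[:2]*1000 for u,v in cn[:,0]],np.float32); r=cv2.minAreaRect(q); print("handle rect",r)
    l=cv2.fitLine(q,cv2.DIST_L2,0,.01,.01).ravel(); print("line",l,np.degrees(np.arctan2(l[1],l[0])))
    x0,y0,x1,y1=rb; m[:]=0; H=hsv[y0:y1,x0:x1].astype(int); 
    pts=P[y0:y1,x0:x1]; zz=pts[...,2]
    m[y0:y1,x0:x1]=((zz>.008)&(zz<.016))*255
    m=cv2.morphologyEx(m,cv2.MORPH_OPEN,np.ones((2,2)))
    cn=max(cv2.findContours(m,cv2.RETR_EXTERNAL,cv2.CHAIN_APPROX_NONE)[0],key=cv2.contourArea)
    q=np.array([ray(c,u,v,.012)[:2]*1000 for u,v in cn[:,0]],np.float32); print("base",cv2.minAreaRect(q))
    for a,b in((.420,.485),(.505,.56)):
        k=(zz>.035)&(zz<.2)&(pts[...,0]>a)&(pts[...,0]<b); g=(pts[k][:,:2]*1000).astype(np.float32); print("saddle",len(g),cv2.minAreaRect(g),pts[k][:,2].max())
c=dict(np.load("top0.npz"))
for uv in((243.3,233),(276.2,235.8),(236,296.8),(271.1,299.8)): print("corner",ray(c,*uv,.012)*1000)
E
```

```text
top handle hsv [ 19 116 134] board [ 19 114 152]
handle rect ((521.9420776367188, -211.09971618652344), (16.669475555419922, 134.16409301757812), 55.91495132446289)
line [   0.83   -0.56  522.41 -211.15] -34.01795
base ((513.8129272460938, 239.88966369628906), (90.03439331054688, 112.24331665039062), 83.86272430419922)
saddle 366 ((445.0992126464844, 250.962158203125), (60.914207458496094, 48.78797912597656), 84.06568145751953) 0.07451764819187945
saddle 213 ((536.9415893554688, 240.6841278076172), (58.73851776123047, 23.514278411865234), 83.64693450927734) 0.1175158373013463
scene handle hsv [ 25 151 229] board [ 25 141 228]
handle rect ((519.9251708984375, -209.97451782226562), (14.60455322265625, 132.57289123535156), 55.5589485168457)
line [   0.83   -0.56  520.73 -211.02] -34.377922
base ((492.7110290527344, 241.30206298828125), (91.18812561035156, 169.88998413085938), 83.78827667236328)
saddle 363 ((445.5624694824219, 249.24984741210938), (57.75431442260742, 50.043853759765625), 86.70923614501953) 0.0701772244903669
saddle 497 ((536.7001342773438, 240.8968048095703), (62.10325622558594, 28.55884552001953), 86.52824401855469) 0.11642597561775514
corner [575.68 279.    12.  ]
corner [567.25 192.37  12.  ]
corner [408.9  296.64  12.  ]
corner [400.06 205.65  12.  ]
```

```bash
python3 - <<'E'
from h import *
np.set_printoptions(precision=1,suppress=True)
psi=np.radians(-6.2); g=np.array([492,243.]); cy,sy=np.cos(psi),np.sin(psi)
for n,rb in(("top",(228,225,285,308)),("scene",(298,172,382,238))):
    c=dict(np.load(n+"0.npz")); x0,y0,x1,y1=rb; Q=cloud(c)[y0:y1,x0:x1].reshape(-1,3)*1000
    d=Q[:,:2]-g; s=d@[cy,sy]; t=d@[-sy,cy]; h=Q[:,2]-85
    X=s*.866+h*.5; Z=-s*.5+h*.866
    k=(Q[:,2]>25)&(Q[:,2]<130)&(abs(t)<40)
    for nm,a,b in(("hi",30,65),("lo",-65,-30),("foot",-100,-62)):
        kk=k&(X>a)&(X<b); f=kk&(Z>2)
        print(n,nm,kk.sum(),"t",np.percentile(t[kk],[0,2,98,100]),"top X",np.percentile(X[f],[0,5,50,95,100]),"Z",np.percentile(Z[f],[5,50,90,100]),"tcheeks",np.percentile(t[f],[0,2,98,100]), "gap", t[f&(t<0)].max(),t[f&(t>0)].min())
        print("   Zhist",np.histogram(Z[kk],np.arange(-22,14,3))[0],"Xhist@top",np.histogram(X[f],np.arange(a,b,3))[0])
    b=(abs(Q[:,2]-12)<4)&(abs(t)<60)&(abs(s)<120)
    print("base s",np.percentile(s[b],[0,1,99,100]),"t",np.percentile(t[b],[0,1,99,100]))
E
```

```text
top hi 196 t [-26.8 -26.5  30.8  31.9] top X [40.1 40.9 47.5 53.  54.2] Z [2.5 4.9 7.  8. ] tcheeks [-26.5 -25.   31.5  31.5] gap -14.662505127520104 19.290596438415964
   Zhist [ 7 14 12 13 35 26 14 20 24 21  1] Xhist@top [ 0  0  0  4 12  8 12  9  1  0  0]
top lo 217 t [-27.6 -26.4  31.9  33.3] top X [-51.4 -50.5 -44.1 -37.9 -36.7] Z [2.2 4.2 7.5 9.6] tcheeks [-27.6 -27.4  32.5  32.9] gap -14.798026374578868 20.09004176778103
   Zhist [11 12 13 26 48 22 16 18 29 14  3] Xhist@top [ 0  0  0  0  5  8 12 11  7  3  0]
top foot 174 t [-20.  -19.5  24.2  24.7] top X [-81.  -79.4 -73.4 -68.9 -67.7] Z [ 3.2  5.7  9.1 12.3] tcheeks [-18.7 -18.5  24.3  24.7] gap -0.5228969285401187 0.9435263866226304
   Zhist [ 3  2  7 21 28 14 15 12 23 31 14] Xhist@top [ 0  0  0  0  0  0  5 16 16 22 12  0]
base s [-105.5  -87.7   79.6  111.2] t [-56.6 -42.   46.6  50.8]
scene hi 411 t [-28.5 -25.7  29.   33.8] top X [35.9 38.7 48.1 53.2 54.8] Z [2.1 3.8 6.5 7.3] tcheeks [-28.5 -27.6  28.3  30.7] gap -15.384979055938675 17.58999769217973
   Zhist [23 20 22 22 32 26 19 17 21 14  0] Xhist@top [ 0  1  1  2 11  2 12  5  1  0  0]
scene lo 288 t [-27.5 -25.7  29.   30.7] top X [-53.1 -52.6 -45.8 -39.8 -38.9] Z [2.2 4.8 6.9 7.2] tcheeks [-27.5 -27.   28.6  29.7] gap -13.985116223566484 20.83796163974803
   Zhist [22 23 18 23 28 26 13 18 15 12  0] Xhist@top [0 0 0 1 4 5 5 9 3 0 0]
scene foot 150 t [-21.3 -20.3  24.4  26.6] top X [-80.5 -79.3 -73.2 -70.6 -69.7] Z [2.3 5.7 7.3 8.6] tcheeks [-19.1 -18.7  24.   25.4] gap -3.7141966127527994 0.009292909714137721
   Zhist [ 5  9  9 15 18  9 16 17 19 25  1] Xhist@top [ 0  0  0  0  0  0  3  5 18 18  1  0]
base s [-89.  -87.3  79.5  80.9] t [-44.3 -42.6  45.1  48.1]
```

```bash
cat >> h.py <<'E'
from scipy.spatial.transform import Rotation as Rn
def fr(yaw,pitch=0):   # object frame: x heading yaw, climbing pitch (deg)
    return Rn.from_euler('ZY',[yaw,-pitch],degrees=True)
BR=(np.array([523,-212,7.]),fr(-34.3)); SEAT=(np.array([493.,244.9,85.]),fr(-6.2,30))
DOWN=Rn.from_matrix(np.array([[-1,0,0],[0,1,0],[0,0,-1.]]))  # tool in object frame: y=y, z=-z
def tool(obj,p): return obj[0]+obj[1].apply(p), obj[1]*DOWN
def delta(tgt):
    from bench import status
    s=status.read_state(); p=np.array(s["ee_pos"])*1000; R=Rn.from_quat(s["eef_rot"])
    r=np.r_[(R.inv()*tgt[1]).as_rotvec().round(3),R.inv().apply(tgt[0]-p).round(1)]
    print("t",round(s["time"],2),"pos",p.round(1),"tgt",tgt[0].round(1),"row",r.tolist(),"F",np.round(s["ft_force"],1),"w",round(s["width"],4),"grip",round(s["grip_force"],1))
E
python3 - <<'E'
from h import *
for n,(x0,y0,x1,y1) in(("top",(415,140,455,180)),("scene",(318,375,370,438))):
    Q=cloud(dict(np.load(n+"0.npz")))[y0:y1,x0:x1].reshape(-1,3)*1000; k=Q[(Q[:,2]>76)&(Q[:,2]<100)]; print("jar",cv2.minEnclosingCircle(k[:,:2].astype(np.float32)))
for gx in(0,10,20): print(tool(BR,[gx,0,0])[0])
delta(tool(BR,[5,0,113]))
E
```

```text
jar ((760.198974609375, -221.98641967773438), 28.51796531677246)
jar ((759.27490234375, -221.50784301757812), 28.74395751953125)
[ 523. -212.    7.]
[ 531.26098294 -217.63526049    7.        ]
[ 539.52196589 -223.27052098    7.        ]
t 0.1 pos [265.9 565.2 221.8] tgt [ 527.1 -214.8  120. ] row [-0.001, 0.0, 0.159, -568.4, -594.5, 102.6] F [ 0.3 -0.2  0.3] w 0.0869 grip 0.0
```

Emit:
jog_arm --pt "0 0 0.16 -578 -596 0 1" --pt "0 0 0.16 -578 -596 0 1" --pt "0 0 0.16 -578 -596 0 1" --pt "0 0 0.16 -578 -596 0 1" --pt "0 0 0.16 -578 -596 0 1" --pt "0 0 0.16 -578 -596 0 1" --pt "0 0 0.16 -578 -596 0 1" --pt "0 0 0.16 -578 -596 0 1" --pt "0 0 0.16 -578 -596 0 1" --pt "0 0 0.16 -578 -596 0 1" --pt "0 0 0.16 -578 -596 0 1" --pt "0 0 0.16 -578 -596 0 1"

```text
time: 1.3
ee_pos: [0.4607, -0.0041, 0.2226]
eef_rot: [0.295, 0.955, 0.0, 0.0]
ft_force: [1.3, 0.9, 0.6]
width: 0.0867
grip_force: 0.0
```

```bash
python3 -c "
from h import *
delta(tool(BR,[15,0,73]))"
```

```text
t 1.3 pos [460.7  -4.1 222.6] tgt [ 535.4 -220.5   80. ] row [0.001, -0.0, -0.001, -183.8, -136.6, 142.5] F [1.3 0.9 0.6] w 0.0867 grip 0.0
```

Emit:
jog_arm --pt "0 0 0 -46 -34 20 1" --pt "0 0 0 -92 -68 50 1" --pt "0 0 0 -138 -102 90 1" --pt "0 0 0 -170 -126 125 1" --pt "0 0 0 -184 -137 142 1" --pt "0 0 0 -184 -137 142 1" --pt "0 0 0 -184 -137 142 1" --pt "0 0 0 -184 -137 142 1"

```text
time: 2.1
ee_pos: [0.5349, -0.2188, 0.0803]
eef_rot: [0.296, 0.955, -0.0, -0.001]
ft_force: [1.0, 0.4, -0.1]
width: 0.0868
grip_force: 0.0
```

```bash
python3 -c "
from h import *
from bench import camera
delta(tool(BR,[15,0,-4.5]))
c=camera('scene');cv2.imwrite('pics/a.png',cv2.resize(c['image'][250:450,150:400,::-1],(750,600)))"
```

```text
t 2.1 pos [ 534.9 -218.8   80.3] tgt [ 535.4 -220.5    2.5] row [-0.0, -0.001, -0.002, -1.4, -1.1, 77.8] F [ 1.   0.4 -0.1] w 0.0868 grip 0.0
```

View pics/a.png

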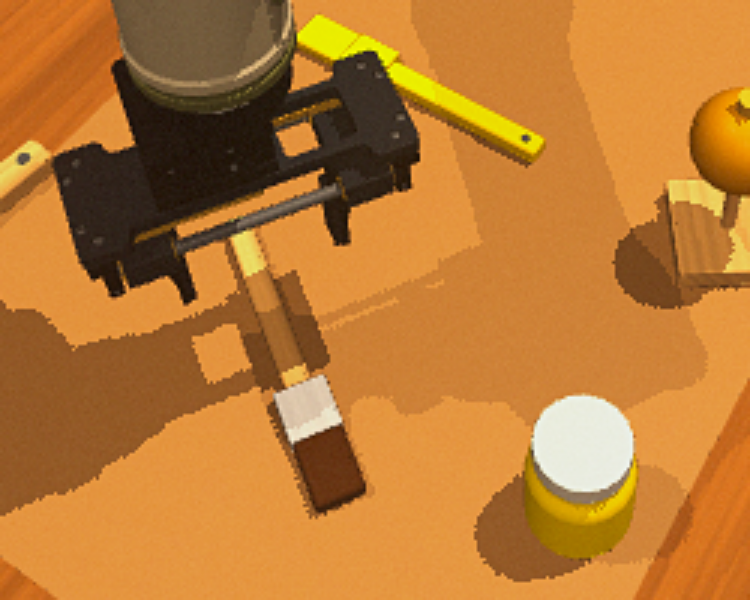

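The gripper, with its fingers at about (185,290) and (340,235) in this crop, straddles the brush handle squarely and the surroundings are clear. I'll descend and grip.

Emit:
jog_arm --pt "0 0 0 -1.4 -1 30 1" --pt "0 0 0 -1.4 -1 55 1" --pt "0 0 0 -1.4 -1 70 1" --pt "0 0 0 -1.4 -1 77 1" --pt "0 0 0 -1.4 -1 77 1" --pt "0 0 0 -1.4 -1 77 -1" --pt "0 0 0 -1.4 -1 77 -1" --pt "0 0 0 -1.4 -1 77 -1" --pt "0 0 0 -1.4 -1 77 -1" --pt "0 0 0 -1.4 -1 77 -1" --pt "0 0 0 -1.4 -1 77 -1" --pt "0 0 0 -1.4 -1 77 -1" --squeeze 40

```text
time: 3.35
ee_pos: [0.5358, -0.2206, 0.0035]
eef_rot: [0.295, 0.955, 0.0, -0.0]
ft_force: [0.3, 0.1, -0.8]
width: 0.0391
grip_force: 0.0
```

Emit:
jog_arm --pt "0 0 0 0 0 0 -1" --pt "0 0 0 0 0 0 -1" --pt "0 0 0 0 0 -3 -1" --pt "0 0 0 0 0 -10 -1" --pt "0 0 0 0 0 -25 -1" --pt "0 0 0 0 0 -45 -1" --pt "0 0 0 0 0 -70 -1" --pt "0 0 0 0 0 -95 -1" --pt "0 0 0 0 0 -120 -1" --pt "0 0 0 0 0 -145 -1" --pt "0 0 0 0 0 -165 -1" --pt "0 0 0 0 0 -175 -1"

```text
time: 4.55
ee_pos: [0.5364, -0.2211, 0.1815]
eef_rot: [0.296, 0.955, 0.0, 0.002]
ft_force: [0.9, 0.5, 0.2]
width: 0.0172
grip_force: 40.0
```

```bash
python3 -c "
from h import *
delta(tool(SEAT,[15,0,140]))"
```

```text
t 4.55 pos [ 536.4 -221.1  181.5] tgt [436.3 251.1 213.7] row [-0.128, -0.51, -0.481, 349.2, 333.1, -32.8] F [0.9 0.5 0.2] w 0.0172 grip 40.0
```

Emit:
jog_arm --pt "0 0 0 10 10 -30 -1" --pt "-0.01 -0.03 -0.03 35 33 -55 -1" --pt "-0.02 -0.08 -0.07 65 62 -65 -1" --pt "-0.03 -0.13 -0.12 97 93 -70 -1" --pt "-0.05 -0.18 -0.17 130 124 -70 -1" --pt "-0.06 -0.24 -0.22 163 155 -70 -1" --pt "-0.075 -0.3 -0.28 196 187 -65 -1" --pt "-0.09 -0.36 -0.34 229 218 -60 -1" --pt "-0.105 -0.42 -0.4 262 250 -55 -1" --pt "-0.12 -0.47 -0.45 295 281 -50 -1" --pt "-0.128 -0.5 -0.475 325 310 -42 -1" --pt "-0.128 -0.51 -0.481 343 327 -36 -1"

```text
time: 5.75
ee_pos: [0.4356, 0.2456, 0.2143]
eef_rot: [0.05, 0.965, -0.013, 0.258]
ft_force: [0.2, -1.2, -0.8]
width: 0.0179
grip_force: 40.0
```

Emit:
jog_arm --pt "0 0 0 0 0 0 -1" --pt "0 0 0 0 0 0 -1" --pt "0 0 0 0 0 0 -1"

```text
time: 6.05
ee_pos: [0.4377, 0.2417, 0.2148]
eef_rot: [0.053, 0.965, -0.014, 0.257]
ft_force: [0.5, 0.9, -0.9]
width: 0.0172
grip_force: 40.0
```

```bash
python3 -c "
from h import *
from bench import camera
delta(tool(SEAT,[15,0,40]))
for n in('scene','top'):
  c=camera(n);np.savez(n+'1.npz',**c)
  cv2.imwrite('pics/b_%s.png'%n,c['image'][:,:,::-1])"
```

```text
t 6.05 pos [437.7 241.7 214.8] tgt [486.  245.7 127.1] row [-0.001, -0.003, -0.001, 2.3, 9.2, 99.7] F [ 0.5  0.9 -0.9] w 0.0172 grip 40.0
```

View pics/b_scene.png

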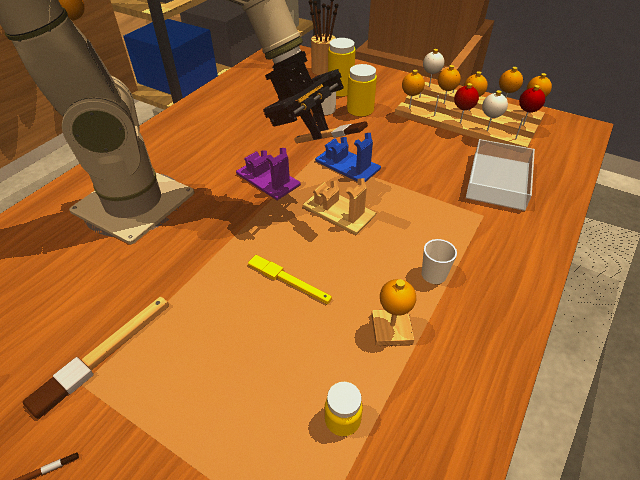

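View pics/b_top.png

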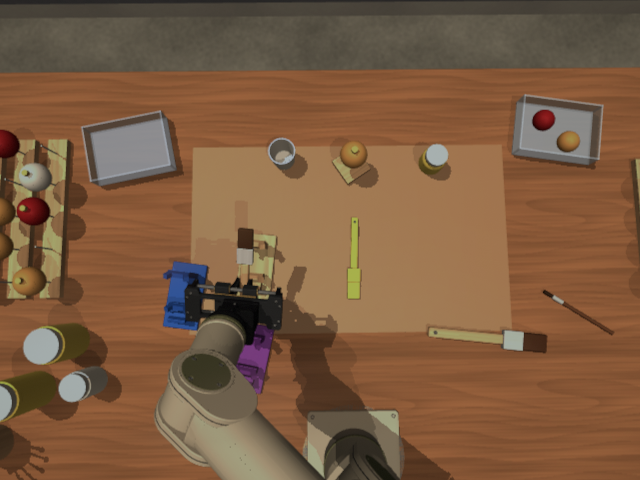

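The brush is held (scene view: ferrule at about (345,130), tip at (366,125); top view: bristles at (245,238)), and it points up the slope as wanted. I'll measure its pose in the hand.

```bash
python3 - <<'E'
from h import *
np.set_printoptions(precision=1,suppress=True)
from bench import status
s=status.read_state(); p=np.array(s["ee_pos"])*1000; R=Rn.from_quat(s["eef_rot"])*DOWN.inv()
for n in("scene","top"):
    c=dict(np.load(n+"1.npz")); Q=cloud(c).reshape(-1,3)*1000
    L=R.inv().apply(Q-p)
    for a,b in((-85,-40),(20,45),(52,84),(90,128)):
        k=(L[:,0]>a)&(L[:,0]<b)&(abs(L[:,1])<24)&(abs(L[:,2])<25); g=L[k]
        if len(g)<5: print(n,a,len(g)); continue
        u=g[g[:,2]>np.percentile(g[:,2],50)-2]
        A=np.c_[u[:,0],np.ones(len(u))]
        print(n,(a,b),len(g),"y",np.percentile(g[:,1],[2,50,98]),"z",np.percentile(g[:,2],[2,25,50,75,98]),"meanx",g[:,0].mean())
    k=(abs(L[:,1])<24)&(abs(L[:,2])<20)&(L[:,0]>85)&(L[:,0]<170); print(n,"tip x",np.percentile(L[k][:,0],[95,98,99.5,100]))
    k=(abs(L[:,1])<20)&(abs(L[:,2])<20)&(L[:,0]<-40)&(L[:,0]>-120); print(n,"butt x",np.percentile(L[k][:,0],[0,1,5]) if k.sum() else 0)
E
```

```text
scene (-85, -40) 94 y [-11.4  -7.8   3.9] z [-4.1 -0.1  4.3  7.6  8.9] meanx -61.419667259330275
scene (20, 45) 54 y [-11.5  -7.9   4.9] z [-3.9  0.7  5.2  7.9  9. ] meanx 31.97634900899306
scene (52, 84) 123 y [-18.6 -15.6  12.7] z [-4.3  1.3  7.   8.3  9.1] meanx 69.10499966847402
scene (90, 128) 166 y [-17.7 -10.6  13.4] z [-2.9  0.7  4.7  7.2  8.3] meanx 113.43784209758245
scene tip x [127.9 128.6 129.3 129.5]
scene butt x [-84.4 -84.1 -82.7]
top -85 0
top (20, 45) 90 y [-9.7 -2.3  6.7] z [-3.   6.1  7.7  8.5 10.6] meanx 32.4366662107153
top (52, 84) 226 y [-17.8  -1.9  15.1] z [ 1.1  6.9  7.9  9.2 11.5] meanx 68.17315913486972
top (90, 128) 280 y [-16.8  -2.7  13.6] z [ 0.4  6.3  7.3  8.5 10.4] meanx 109.65557631635438
top tip x [128.1 128.6 129.  129.9]
top butt x 0
```

```bash
python3 -c "
from h import *
delta(tool(SEAT,[18.8,1.0,-1.3+25]));delta(tool(SEAT,[18.8,1.0,-1.3+3]))"
```

```text
t 6.15 pos [437.8 241.9 214.9] tgt [497.5 245.4 114.9] row [-0.0, -0.003, -0.002, -1.4, 10.0, 116.1] F [-0.   0.  -1.5] w 0.0171 grip 40.0
t 6.15 pos [437.8 241.9 214.9] tgt [508.4 244.2  95.9] row [-0.0, -0.003, -0.002, -1.5, 10.0, 138.1] F [-0.   0.  -1.5] w 0.0171 grip 40.0
```

Emit:
jog_arm --pt "0 -0.001 -0.001 0 5 5 -1" --pt "0 -0.003 -0.002 -1.5 10 20 -1" --pt "0 -0.003 -0.002 -1.5 10 40 -1" --pt "0 -0.003 -0.002 -1.5 10 60 -1" --pt "0 -0.003 -0.002 -1.5 10 80 -1" --pt "0 -0.003 -0.002 -1.5 10 97 -1" --pt "0 -0.003 -0.002 -1.5 10 108 -1" --pt "0 -0.003 -0.002 -1.5 10 114 -1" --pt "0 -0.003 -0.002 -1.5 10 116 -1" --pt "0 -0.003 -0.002 -1.5 10 116 -1" --pt "0 -0.003 -0.002 -1.5 10 116 -1"

```text
time: 7.25
ee_pos: [0.4971, 0.247, 0.1153]
eef_rot: [0.051, 0.964, -0.014, 0.259]
ft_force: [0.2, -0.3, -0.6]
width: 0.0174
grip_force: 40.0
```

```bash
python3 - <<'E'
from h import *
np.set_printoptions(precision=1,suppress=True)
delta(tool(SEAT,[18.8,1.0,-1.3+3]))
from bench import camera
ims=[]
for n in("scene","top"):
    c=camera(n); Q=cloud(c).reshape(-1,3)*1000; L=SEAT[1].inv().apply(Q-SEAT[0])
    for nm,a,b,zl,zh in(("hand",35,60,15,40),("ferr",72,102,10,40),("brist",108,145,10,40),("buttH",-66,-30,15,40),("hi",38,54,-10,8.5),("lo",-54,-38,-10,8.5)):
        k=(L[:,0]>a)&(L[:,0]<b)&(abs(L[:,1])<40)&(L[:,2]>zl)&(L[:,2]<zh);g=L[k]
        if len(g)>4: print(n,nm,len(g),"y",np.percentile(g[:,1],[0,2,98,100]),"z",np.percentile(g[:,2],[10,50,90]))
    k=(abs(L[:,1])<24)&(L[:,2]>12)&(L[:,2]<40)&(L[:,0]>100)&(L[:,0]<180); print("tip",np.percentile(L[k][:,0],[98,99.5]))
    b=(280,110,400,230) if n=="scene" else (200,190,320,310)
    ims.append(cv2.resize(c["image"][b[1]:b[3],b[0]:b[2],::-1],(400,400),interpolation=cv2.INTER_CUBIC))
cv2.imwrite("pics/c.png",np.hstack(ims))
E
```

```text
t 7.25 pos [497.1 247.  115.3] tgt [508.4 244.2  95.9] row [0.001, 0.001, 0.002, -0.3, -1.5, 22.6] F [ 0.2 -0.3 -0.6] w 0.0174 grip 40.0
scene hand 61 y [-8.7 -7.9  8.2 10.5] z [22.3 30.2 33. ]
scene ferr 111 y [-17.6 -16.4  16.3  18.1] z [23.5 32.1 33.5]
scene brist 139 y [-15.8 -15.2  15.7  21.2] z [23.6 31.3 32.4]
scene buttH 71 y [-9.2 -8.9  8.3  8.7] z [22.  30.1 33. ]
scene hi 110 y [-29.8 -28.8  27.9  30.4] z [-8.7 -3.9  4.1]
scene lo 107 y [-30.2 -29.4  28.5  30.7] z [-8.7 -3.1  4.6]
tip [147.2 147.8]
top hand 77 y [-7.7 -7.2  9.3  9.3] z [29.6 32.3 35.1]
top ferr 176 y [-15.2 -14.9  17.   17.3] z [29.9 32.7 34.8]
top brist 212 y [-14.3 -13.9  18.   18.5] z [28.5 31.8 34.1]
top hi 92 y [-29.  -28.8  29.5  30.2] z [-7.4  1.4  6.3]
tip [147.7 147.9]
```

View pics/c.png

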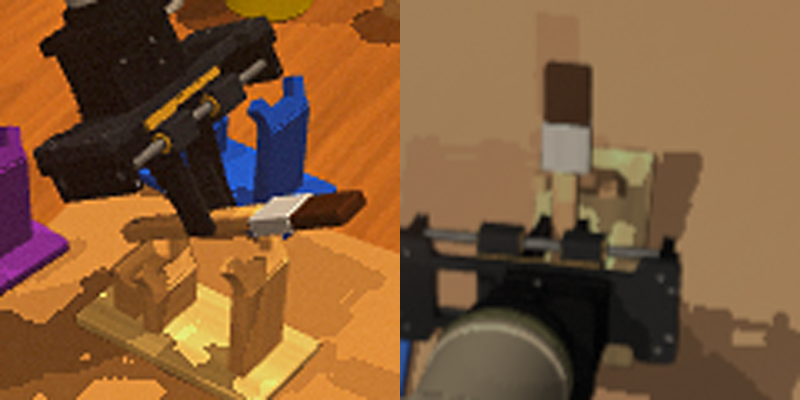

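The brush is directly over the notches (left crop: handle at (190,225) above both saddles; right crop: bristles at (567,90), in line). It is about 26 mm above the seat and 4 mm up-slope of it, so I'll lower it.

Emit:
jog_arm --pt "0 0 0.001 0 -0.5 6 -1" --pt "0 0 0.001 0 -0.5 12 -1" --pt "0 0 0.001 0 -0.5 17 -1" --pt "0 0 0.001 0 -0.5 20 -1" --pt "0 0 0.001 0 -0.5 22 -1" --pt "0 0 0.001 0 -0.5 23.5 -1" --pt "0 0 0.001 0 -0.5 23.5 -1" --pt "0 0 0.001 0 -0.5 23.5 -1"

```text
time: 8.15
ee_pos: [0.5086, 0.2449, 0.0944]
eef_rot: [0.051, 0.965, -0.014, 0.259]
ft_force: [0.5, -0.3, -0.0]
width: 0.0178
grip_force: 40.0
```

Emit:
jog_arm --pt "0 0 0 1 0 0 -1" --pt "0 0 0 2 0 0 -1" --pt "0 0 0 3 0 0 -1" --pt "0 0 0 3.5 0 0 -1" --pt "0 0 0 3.5 0 0 -1"

```text
time: 8.65
ee_pos: [0.5055, 0.2452, 0.0925]
eef_rot: [0.051, 0.965, -0.014, 0.258]
ft_force: [0.2, 0.6, -1.2]
width: 0.0175
grip_force: 40.0
```

```bash
python3 -c "
from h import *
delta(tool(SEAT,[14.8,.5,-1.3]))"
```

```text
t 8.65 pos [505.5 245.2  92.5] tgt [506.4 243.9  91.3] row [0.0, 0.0, 0.002, -0.3, -1.1, 1.6] F [ 0.2  0.6 -1.2] w 0.0175 grip 40.0
```

Nothing is touching yet. I'll go down in small steps until it touches, then slide towards the foot stop.

Emit:
jog_arm --pt "0 0 0 0 0 0.7 -1" --pt "0 0 0 0 0 1.4 -1" --pt "0 0 0 0 0 2 -1" --pt "0 0 0 0 0 2 -1"

```text
time: 9.05
ee_pos: [0.5064, 0.2451, 0.0913]
eef_rot: [0.051, 0.965, -0.014, 0.259]
ft_force: [-9.0, -2.0, 10.8]
width: 0.0177
grip_force: 40.0
```

Emit:
jog_arm --pt "0 0 0 0.5 0 0.3 -1" --pt "0 0 0 1 0 0.3 -1" --pt "0 0 0 1 0 0.3 -1"

```text
time: 9.35
ee_pos: [0.5065, 0.2451, 0.0913]
eef_rot: [0.052, 0.964, -0.014, 0.259]
ft_force: [-7.4, -3.7, 13.6]
width: 0.0173
grip_force: 40.0
```

Emit:
jog_arm --pt "0 0 0 0.5 0 -0.8 -1" --pt "0 0 0 1 0 -0.8 -1" --pt "0 0 0 1.5 0 -0.8 -1" --pt "0 0 0 1.5 0 -0.8 -1"

```text
time: 9.75
ee_pos: [0.5058, 0.2453, 0.0912]
eef_rot: [0.052, 0.964, -0.014, 0.26]
ft_force: [6.8, -1.0, 3.0]
width: 0.017
grip_force: 40.0
```

```bash
cat > m.py <<'E'
from h import *
from bench import camera,status
np.set_printoptions(precision=1,suppress=True)
s=status.read_state(); print("TCP in seat",SEAT[1].inv().apply(np.array(s["ee_pos"])*1000-SEAT[0]),"F seat",SEAT[1].inv().apply(s["ft_force"]))
for n in("scene","top"):
    c=camera(n); Q=cloud(c).reshape(-1,3)*1000; L=SEAT[1].inv().apply(Q-SEAT[0])
    np.savez(n+"2.npz",**c)
    for nm,a,b in(("hand",54,63),("ferr",68,98),("brist",104,140)):
        k=(L[:,0]>a)&(L[:,0]<b)&(abs(L[:,1])<25)&(L[:,2]>-12)&(L[:,2]<15);g=L[k]
        if len(g)>4: print(n,nm,len(g),"y",np.percentile(g[:,1],[0,2,98,100]),"z",np.percentile(g[:,2],[10,50,75,90]))
    k=(abs(L[:,1])<24)&(L[:,2]>-9)&(L[:,2]<15)&(L[:,0]>100)&(L[:,0]<180); print("tip",np.percentile(L[k][:,0],[98,99.5]))
E
python3 m.py
```

```text
TCP in seat [14.1  1.8 -0.9] F seat [ 7.4 -0.3 -0.8]
scene hand 16 y [-9.3 -8.9  7.   7.2] z [0.2 6.9 7.4 7.8]
scene ferr 120 y [-17.5 -16.8  17.   18.1] z [-1.8  7.   7.9  8.4]
scene brist 136 y [-16.9 -15.9  14.9  17. ] z [-0.7  6.3  6.9  7.6]
tip [142.3 142.4]
top hand 26 y [-7.7 -7.5 10.2 10.4] z [5.2 7.9 9.4 9.6]
top ferr 175 y [-16.  -15.6  17.2  18.3] z [ 4.9  7.6  8.8 10.1]
top brist 198 y [-15.1 -14.5  15.8  16.4] z [4.2 6.8 8.1 9. ]
tip [143.3 144.2]
```

It now pushes +7 N along the slope, so the butt is on the foot stop, and the tip is at 143 mm, the seated value. I'll lower it the last bit, release and back off square to the slope.

Emit:
jog_arm --pt "0 0 0 -0.2 0 0.5 -1" --pt "0 0 0 -0.2 0 0.8 -1" --pt "0 0 0 -0.2 0 0.8 -1" --squeeze 15

```text
time: 10.15
ee_pos: [0.5059, 0.2454, 0.091]
eef_rot: [0.052, 0.964, -0.014, 0.26]
ft_force: [-2.6, -3.9, 12.4]
width: 0.0181
grip_force: 15.0
```

Emit:
jog_arm --pt "0 0 0 0 0 0 -0.4" --pt "0 0 0 0 0 0 -0.2" --pt "0 0 0 0 0 0 0" --pt "0 0 0 0 0 0 0.2" --pt "0 0 0 0 0 0 0.2" --pt "0 0 0 0 0 0 0.2"

```text
time: 10.75
ee_pos: [0.5047, 0.2452, 0.0893]
eef_rot: [0.051, 0.965, -0.014, 0.258]
ft_force: [-0.7, -1.3, 0.6]
width: 0.0504
grip_force: 0.0
```

```bash
python3 m.py
```

```text
TCP in seat [12.2  1.6 -2.1] F seat [-0.1 -1.3  0.8]
scene hand 13 y [-7.4 -7.2  7.7  7.8] z [4.6 7.  7.5 7.9]
scene ferr 120 y [-17.9 -17.5  16.7  18. ] z [-2.3  6.6  7.3  7.9]
scene brist 137 y [-16.4 -15.8  14.7  17.9] z [-1.   5.6  6.7  7. ]
tip [142.9 143.4]
top hand 31 y [-7.4 -7.1 12.  15.2] z [4.4 6.8 7.6 8.6]
top ferr 179 y [-15.7 -15.4  17.4  17.7] z [ 4.3  7.3  8.9 10. ]
top brist 203 y [-15.1 -14.5  16.1  17.1] z [3.7 6.3 7.4 8.7]
tip [143.1 143.5]
```

Emit:
jog_arm --pt "0 0 0 0 0 -5 0.2" --pt "0 0 0 0 0 -15 0.2" --pt "0 0 0 0 0 -30 0.2" --pt "0 0 0 0 0 -55 0.2" --pt "0 0 0 0 0 -85 0.2" --pt "0 0 0 0 0 -115 0.2" --pt "0 0 0 0 0 -140 0.2" --pt "0 0 0 0 0 -150 0.2" --pt "0 0 0 0 0 -150 0.2" --pt "0 0 0 0 0 -150 0.2"

```text
time: 11.85
ee_pos: [0.4303, 0.2528, 0.2186]
eef_rot: [0.052, 0.965, -0.014, 0.258]
ft_force: [0.2, -0.0, -0.2]
width: 0.0522
grip_force: 0.0
```

```bash
python3 m.py; python3 - <<'E'
from h import *
c=dict(np.load("scene2.npz")); L=SEAT[1].inv().apply(cloud(c).reshape(-1,3)*1000-SEAT[0])
for a,b in((-69,-54),(-38,-10),(0,38)):
    g=L[(L[:,0]>a)&(L[:,0]<b)&(abs(L[:,1])<14)&(L[:,2]>-10)&(L[:,2]<15)]; print(len(g),np.percentile(g[:,1],[2,98]),np.percentile(g[:,2],[50,90]))
cv2.imwrite("pics/d.png",cv2.resize(c["image"][120:260,270:430,::-1],(640,560),interpolation=cv2.INTER_CUBIC))
E
```

```text
TCP in seat [ 12.    1.1 147.3] F seat [ 0.1 -0.  -0.3]
scene hand 15 y [-7.  -6.9  8.3  8.6] z [5.3 6.8 7.4 8. ]
scene ferr 115 y [-16.6 -16.3  16.3  17.5] z [-2.3  6.5  7.4  7.9]
scene brist 135 y [-16.9 -15.6  14.4  16.3] z [-1.4  5.4  6.3  7. ]
tip [142.8 143.4]
top hand 30 y [-7.2 -7.  15.  22.1] z [4.5 6.6 8.1 8.9]
top ferr 176 y [-15.9 -15.7  17.4  17.6] z [4.1 7.2 8.5 9.7]
top brist 201 y [-15.2 -14.5  16.1  16.7] z [3.2 6.4 7.5 8.8]
tip [143.1 144.2]
21 [-9.19491211  5.32685256] [6.37384515 8.18819084]
62 [-8.4935531   8.40493452] [4.56355926 7.52216357]
76 [-8.02539758  7.97714035] [5.78651841 7.67655884]
```

View pics/d.png

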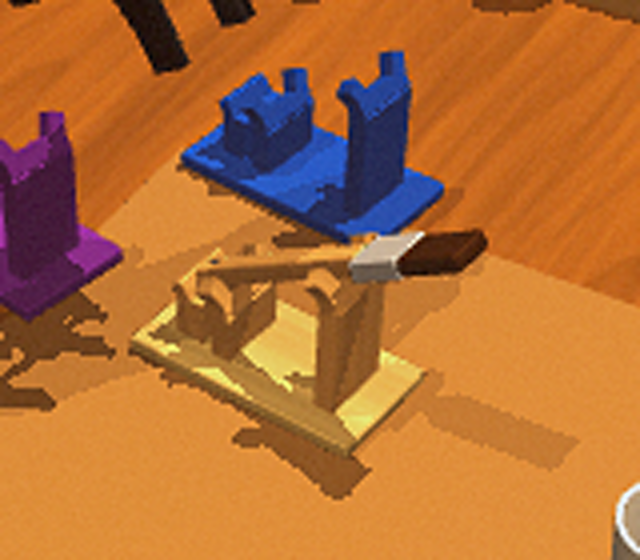

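The brush lies in both notches, with its handle from about (205,270) to (350,260) and the bristles at the high end near (450,252). The butt is on the foot stop and the gripper is clear, so I'm handing the job in.

```bash
python3 -c "
from bench import order
print(order.close_job())"
```

```text
the job is handed in; nothing more can be done
None
```

The brush is lying in the wooden rest, flat in both notches, bristles at the high end and butt against the foot stop; the jar, bauble and pot were not touched, and I handed the job in about 12 s into the 40 s limit (no verdict was returned).

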